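Free the tilt-out hopper bin and fetch the long boss to the V-block

ROBOT

A 7-joint arm with a two-finger parallel gripper is mounted at the origin on the work surface. World frame = base frame: x ahead of the robot, y to its left, z up, the work surface at z = 0. Lengths are in m, angles in rad, forces in N, time in s.
With the tool pointing down it reaches from about 0.4 to 0.85 m from the base axis. Payload 4.5 kg.
Tool frame: the origin (TCP) lies at the very end of the fingers, on their centre line; the grasp point (between the pads) lies 19 mm behind it; z points along the fingers, y is the line along which they close (so a half turn about z gives the same grasp; the last joint's range is limited). The gripper opens to 88 mm and grips with 3 to 60 N. Pads are 18 mm wide; open, the fingers measure 123 mm over their backs; the gripper's body (75 mm by 187 mm) begins 45 mm behind the grasp point.
Start: joints at [1.258, 0.689, -0.195, 1.565, 0.157, 0.902, -0.215], TCP at [0.212, -0.588, 0.239] pointing down, gripper open.
Joint ranges: [-3.01, 3.01], [-0.46, 2.08], [-1.47, 1.51], [0.13, 2.56], [-1, 4.14], [0.04, 2.09], [-2.66, 2.66]. Speed limits (rad/s): [2.57, 2.57, 3.14, 3.14, 3.14, 3.14, 3.14].

INTERFACE

Orientations are given as a unit quaternion [x, y, z, w].
In Python, from plant import r, optics gives the robot as it stands.
- The arm moves only by the tool servo_tool, never from a script. Its arguments are lists of equal length, an entry for each row: "translation": the shift along the tool's x, y, z in m, a list of three; "turn": the turn, a rotation vector about the tool's x, y, z in rad, a list of three. In form: {"translation": [[dx, dy, dz], ...], "turn": [[rx, ry, rz], ...]}. A call has 1 to 10 rows; each row shifts and turns the commanded pose from where the row before left it, along the tool's axes as they then stand; what a row does not reach is not made up. A row lasts 1/8 s, in which the tool goes at most 62.5 mm and 10.7 degrees, less where a joint would pass 70% of its speed; a pose out of reach is approached as far as the arm can. A call is refused whole if a number of a shift passes 0.0625 or a number of a turn 0.188, either way. A call with a gripper value outside its range is refused whole. "grip" is the opening, from 0 (shut) to 1 (fully open), set as the call begins (left out, the last holds). The fingers move at their own pace and stop on an object; "grip_force" is the grip in N (left out, the last holds). Time passes only in rows, so rows that do not move let the fingers close. It gives the time, the measured TCP pose, the force, the opening and the grip force at its end, in the units of the state.
- r.get_state(): the state, without advancing time (a new reading comes with each control period).
- optics.snapshot(name): name is "scene" or "top" or "wrist"; returns a dict with "img" (400x640x3 uint8, red, green, blue), "z_map" (400x640 float32, m along the optical axis (not along the pixel's ray), 0 where there is no reading), "mtx" (3x3 intrinsics, pixels), "k1" (the pictures are not rectified: a ray, as slopes to the right and down, at radius r is drawn at 1 + k1 r^2 times it, then the intrinsics apply), "R" (3x3) and "t" (3): a world point X has camera coordinates R X + t. Camera axes: x right, y down, z forward; pixel columns grow to the right and rows downward; lengths in m; the calibration is good to about 2 mm. A picture is of the moment at which its call begins.
- r.finish_job(): hands the job in; it is judged then, once.
The state is a dict: "clock": time; "q": joint angles; "qd": joint speeds; "joint_torque": joint torques, N m; "tool_pos": TCP position; "eef_rot": TCP orientation; "contact_force": force on the tool from outside, world axes, zero at the start; "moment": the same for the moment, N m; "opening": opening from 0.0 (shut) to 1.0 (fully open); "finger_force": force on a finger pad.
Only numpy, scipy, OpenCV 4.12 (cv2) and the standard library are available. Lean on these libraries where they do the work, as an engineer would, in place of code of your own. Each camera call takes 0.05 s, during which the arm holds its last target. There are 200 camera calls.

TASK

Feel along the trough on top of the grey parts hopper for the hidden recess and press the catch in it, then tilt the unlatched bin fully out by its bar. Take the longer aluminium boss out of the bin and lay it centred in the groove of the V-block, leaving the short stub in the bin, the bin tilted out, and the bracket, the post and the wrench where they are.

Things in the scene. Friction and masses are not known exactly. Their poses are not given: they have to be found in the camera images.
- hopper: Fixed grey sheet-metal parts hopper, 350 wide (its y), 144 deep, 205 high. Origin at bench level in the middle of its front plane; x points into the hopper (away from the robot), y along its width, z up. An open-topped trough runs along y in its top front edge, between a front and a back rim (z = 205 mm). Behind it is a flat roof at z = 178 mm.
- trough_mid (a point): Middle of the trough floor, at hopper (34, 0, 178) mm. Trough: 44 mm wide inside (x 12 to 56 mm), 220 long (y -110 to 110), 27 deep. Somewhere in its floor is a recess, 10 mm deep, 50 mm long in y and as wide as the trough, its middle anywhere within y -50 to 50 mm: its place is not told and must be felt (or seen from above). The catch plate is the recess's floor.
- catch (a joint): Downward travel of the catch plate in the recess: 0 up (latched, top at hopper z = 168 mm), 0.009 m fully down. Spring: 2 N to start, 4 N at the bottom, plus up to 1 N of latch friction. Past 0.006 m it frees the bin, which a plunger then pushes ajar to about 0.2 rad within a second; hold the catch down until it does.
- bin (a joint): Tilt of the bin about its bottom pivot: 0 shut, about 0.2 rad ajar when unlatched, 0.9 rad fully out (stop). The top leans out towards hopper -x. The hinge is damped (0.6 N m s/rad); past about 0.5 rad it sinks outward by its own weight to the stop and stays there.
- bin_bar (a point): Middle of the bin's steel grab bar: round, 10 mm thick, 110 mm long along hopper y, on a leg 8 mm thick at each end; nothing is above it, at least 28 mm below it are free. Shut, it stands at hopper (-14, 0, 205) mm, 191 mm from the pivot. It can be pinched from above, one finger in front and one behind, once the bin is ajar.
- bin_hinge (a point): Point on the bin's pivot axis (along hopper y), at hopper (6, 0, 15) mm; its axes turn with the bin (z up along the front panel, x away from it, into the bin).
- bin_floor (a point): Middle of the bin's inner floor, turns with the bin (z = floor normal, x away from the front panel), 30 mm in from the front panel, 70 mm above the pivot. Inside: 262 mm wide, floor 60 deep; the front panel rises 72 mm above it, sides 38, sloped back wall 17. With the bin out, the pieces roll into the corner of floor and front panel, lying along hopper y.
- boss: The longer piece: solid aluminium cylinder, 36 mm in diameter, 56 mm long, 0.1 to 0.2 kg, lying along its own y. Origin at its centre. Lies in the left or right half of the bin. With the bin out, it can be gripped over its flat ends (56 mm) from above.
- stub: The short piece, to be left in the bin: solid aluminium cylinder, 30 mm in diameter, 34 mm long, lying along its own y; origin at its centre.
- vblock: Fixed dark steel V-block, 84 mm (x) by 34 mm (y), 41 mm high, with a 90 degree groove along its y. Origin under its centre, at bench level. It stands to the robot's left or right. Its yaw varies.
- seat (a point): Where the boss's centre lies when it rests centred in the groove: on the V-block's middle, 43.1 mm above the bench; y along the groove. The boss overhangs the block by 11 mm at each end.
- bracket: Bystander: loose aluminium U-bracket, 90 x 75 x 55 mm; origin under its centre.
- post: Bystander: loose steel pin, 18 mm thick and 110 mm high on a 52 mm round foot, standing 100 to 110 mm beyond the V-block; origin under its centre.
- wrench: Bystander: loose steel wrench, 130 mm long, lying flat on the bench beyond the bracket; origin at its underside, in its middle.
Things that resemble listed ones, but are neither listed nor needed, are in the scene too. What is shaped like the vblock but blue, brown or orange is not meant.

How it is judged:
On the way, in this order (a step that is already met when the one before it is completed fails the run):
1. the catch in the recess is pressed (value of joint catch above 0.004 m), for 0.1 s.
2. the bin is tilted fully out, the boss still in it (value of joint bin above 0.8 rad and distance between boss and bin_floor below 0.12 m), for 0.2 s.
At the end, for the whole second after the job is handed in: Boss released, at rest in the groove: centre within 10 mm of the seat horizontally, 4 mm in height, axis within 0.12 rad of the groove; bin out by over 0.7 rad with the stub still in it; bracket, post and wrench within 20 mm of their starts (horizontal distance between boss and seat below 0.01 m and z of boss in the frame of seat between -0.004 and 0.004 m and angle between the y axis of boss and the y axis of vblock, either way round below 0.12 rad and linear speed of boss below 0.02 m/s and value of joint bin above 0.7 rad and distance between stub and bin_floor below 0.14 m and z of stub in the frame of bin_floor between 0 and 0.05 m and distance of each of bracket, post, wrench from where it was at the start of the episode below 0.02 m); the robot touches nothing.
It fails at once if the post is knocked over (angle between post's own z axis and vertical above 0.5 rad).
It fails at once if the bracket is tipped over (angle between bracket's own z axis and vertical above 0.5 rad).
It also fails if it takes over 72 s, if anything falls off the work surface, if the arm or the gripper's body presses on something with over 40 N, if the wrist force passes 120 N, or if a joint passes its speed limit or range.

## Working session

There is one attempt and no reset: what is moved stays moved. The work goes in short steps, Python scripts to look and compute and a tool call to move; the robot and the scene stay as the last step left them, time stands still between calls to the robot, and variables do not carry over. Pictures are saved under pics/ and viewed, at most 10 in all, crops included, and the job is handed in when it is done.

Besides the shell and the picture viewer there is one more tool, called after ">>>" as a command line: name --argument value ..., lists and objects as JSON in quotes. servo_tool: Moves the arm, as the interface text tells. Its arguments: {"type":"object","properties":{"translation":{"type":"array"},"turn":{"type":"array"},"grip":{"type":"number"},"grip_force":{"type":"number"}},"required":["translation","turn"]}

```bash
mkdir -p pics; ls; cat > h.py <<'E'
import numpy as np, cv2, os
from plant import r, optics
def snap(n):
    s=optics.snapshot(n); np.savez('/tmp/%s.npz'%n,**{k:np.asarray(v) for k,v in s.items()}); return s
def load(n): return dict(np.load('/tmp/%s.npz'%n))
def cloud(s):
    h,w=s['z_map'].shape; v,u=np.mgrid[0:h,0:w]
    K=s['mtx']; x=(u-K[0,2])/K[0,0]; y=(v-K[1,2])/K[1,1]
    k=float(s['k1']); a,b=x.copy(),y.copy()
    for _ in range(10):
        f=1+k*(a*a+b*b); a,b=x/f,y/f
    z=s['z_map']; P=np.stack([a*z,b*z,z],-1)
    W=(P-s['t'])@s['R']; W[z==0]=np.nan
    return W
def save(n,img): cv2.imwrite('pics/'+n,np.ascontiguousarray(img[...,::-1]))
E
python3 - <<'E'
from h import *
for n in ['scene','top']:
    s=snap(n); save(n+'0.png',s['img']); print(n,-s['R'].T@s['t'])
print(r.get_state())
E
```

```text
pics
scene [ 1.53920533 -0.4709284   0.93535096]
top [ 0.33305749 -0.04798204  1.14131226]
{'clock': 0.1, 'q': array([ 1.25778058,  0.68989748, -0.19451341,  1.56620335,  0.15731412,
        0.90250893, -0.21510109]), 'qd': array([ 2.26166464e-05, -2.62918264e-04,  8.49193316e-04, -1.95755855e-03,
        6.75889634e-04, -7.28287212e-04, -1.30944698e-04]), 'joint_torque': array([-3.80727695e-03, -5.28495812e+01, -1.27153382e+00, -1.53835917e+01,
       -5.24858257e-02,  2.00911469e-03,  6.06858998e-05]), 'tool_pos': array([ 0.21220534, -0.58728563,  0.23800149]), 'eef_rot': array([ 9.84995755e-01,  1.72576653e-01, -2.05720257e-04, -7.86277182e-04]), 'contact_force': array([ 0.33468193, -0.03007673, -0.10938684]), 'moment': array([-0.0004327 , -0.01907684, -0.00407627]), 'finger_force': 0.0, 'opening': 0.9968981659683851}
```

View pics/scene0.png

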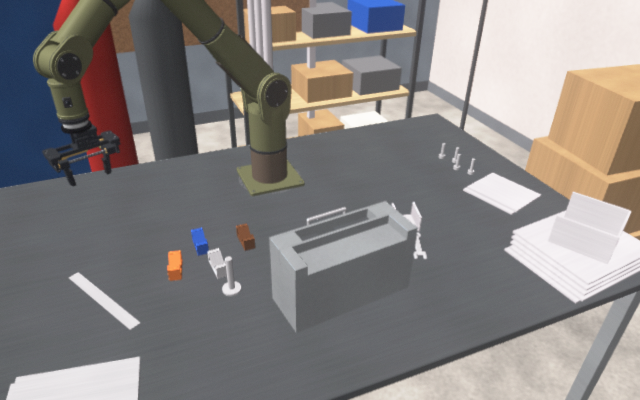

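View pics/top0.png

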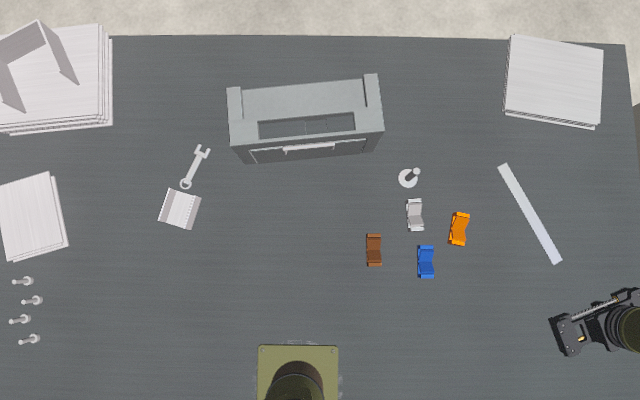

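The top view shows the hopper at about (305,120), its bar at (308,148), the light-grey V-block at (415,215), the post at (408,178), the bracket at (180,208) and the wrench at (195,165). Next I measure these from depth.

```bash
cat > fit.py <<'E'
from h import *
s=load('top'); W=cloud(s); z=W[...,2]
v,u=np.mgrid[0:400,0:640]
bx=(u>215)&(u<395)&(v>65)&(v<170)
def rect(m,n=''):
    p=W[m][:,:2]; R=cv2.minAreaRect((p*1000).astype(np.float32)); print(n,m.sum(),R,'zmed',np.median(z[m])); return R
print('bench',np.nanmedian(z[(u>250)&(u<350)&(v>200)&(v<300)]))
print(np.histogram(z[bx],bins=np.arange(0.15,0.22,0.004)))
rect(bx&(z>0.15),'hopper')
rect(bx&(z>0.198),'rim')
rect((u>240)&(u<370)&(v>105)&(v<145)&(z>0.155)&(z<0.173),'recess')
rect((u>400)&(u<428)&(v>194)&(v<236)&(z>0.012),'vblock')
rect((u>390)&(u<425)&(v>160)&(v<192)&(z>0.09),'post')
rect((u>150)&(u<210)&(v>185)&(v<235)&(z>0.03),'bracket')
c=s['img'][70:170,215:395]; c=cv2.resize(c,None,fx=4,fy=4,interpolation=cv2.INTER_CUBIC)
g=np.clip((z[70:170,215:395]-0.14)/0.08,0,1)*255; g=cv2.applyColorMap(cv2.resize(np.nan_to_num(g).astype(np.uint8),None,fx=4,fy=4,interpolation=0)[:200*1],2) if 0 else None
save('hop.png',c)
E
python3 fit.py
```

```text
bench 0.0007440316405052077
(array([  42,  128,  114,   82,  274,  173, 1649, 2940,  275,  136,  161,
        146,  202, 1846, 1444,   98,    0]), array([0.15 , 0.154, 0.158, 0.162, 0.166, 0.17 , 0.174, 0.178, 0.182,
       0.186, 0.19 , 0.194, 0.198, 0.202, 0.206, 0.21 , 0.214, 0.218]))
hopper 9710 ((648.0551147460938, -15.579360961914062), (164.62342834472656, 352.3128967285156), 6.448090553283691) zmed 0.18055349866331982
rim 3590 ((647.3759155273438, -15.650238037109375), (163.25701904296875, 352.2687072753906), 6.485091686248779) zmed 0.20568491095197156
recess 520 ((619.7904052734375, -64.94874572753906), (55.8178825378418, 200.02801513671875), 4.311440467834473) zmed 0.16791102843029193
vblock 439 ((437.4961242675781, -300.01611328125), (84.1871337890625, 32.892723083496094), 4.686811923980713) zmed 0.03579625355925086
post 53 ((538.3986206054688, -286.40167236328125), (15.362614631652832, 17.988903045654297), 79.17223358154297) zmed 0.11067173197484234
bracket 352 ((444.6042175292969, 314.4945373535156), (77.7865219116211, 90.18131256103516), 74.04241943359375) zmed 0.050418249408045464
```

View pics/hop.png

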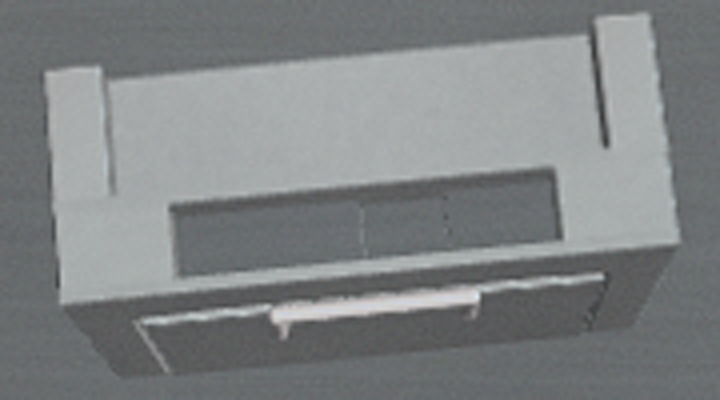

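```bash
cat >> h.py <<'E'
YAW=np.radians(6.47)
ex=np.array([np.cos(YAW),np.sin(YAW),0]); ey=np.array([-np.sin(YAW),np.cos(YAW),0])
O=np.array([0.6477,-0.0156,0])-0.0625*ex
def hop(p): p=np.asarray(p,float)/1000; return O+p[0]*ex+p[1]*ey+np.array([0,0,p[2]])
def tohop(W): d=W-O; return np.stack([d@ex,d@ey,W[...,2]],-1)*1000
def go(target,yaw,tilt=0):
    "tool-frame shift & turn (shift first, then turn) to reach TCP target, tool x at yaw, pointing down"
    from scipy.spatial.transform import Rotation as R
    st=r.get_state(); C=R.from_quat(st['eef_rot'])
    D=R.from_matrix(np.array([[np.cos(yaw),np.sin(yaw),0],[np.sin(yaw),-np.cos(yaw),0],[0,0,-1]]))
    print('clock',st['clock'],'pos',st['tool_pos'].round(4),'shift',C.inv().apply(np.asarray(target)-st['tool_pos']).round(4),'turn',(C.inv()*D).as_rotvec().round(4),'F',st['contact_force'].round(1),'open',round(st['opening'],3))
E
python3 - <<'E'
from h import *
W=cloud(load('top')); H=tohop(W)
v,u=np.mgrid[0:400,0:640]
m=(u>215)&(u<395)&(v>65)&(v<170)&(H[...,2]>200)
a=H[m]; b=a[abs(a[:,1])>70]
print(b.min(0),b.max(0)); bar=a[a[:,0]<-6]; print('bar',len(bar),bar.mean(0),bar.min(0),bar.max(0))
t=(u>240)&(u<370)&(v>105)&(v<150)&(H[...,2]<172)&(H[...,2]>160)&(H[...,0]>22)&(H[...,0]<46)
print('rec y',np.percentile(H[t][:,1],[2,10,50,90,98]))
print([H[129,305],H[124,326]],'yaw',YAW)
go(hop([34,0,300]),YAW)
E
```

```text
[   3.72501235 -176.15914516  200.01924608] [143.84567177 176.1275834  212.11698874]
bar 235 [-14.71579349   0.26115872 209.30204674] [-19.45638375 -58.47140354 203.99415118] [ -8.60591489  58.4545218  213.66088158]
rec y [-46.34745674 -42.40051703 -22.49965249  -3.05758122   0.99405753]
[array([ 33.2335107 ,   3.05354101, 180.99291911]), array([ 68.93465171, -51.28679137,  87.41400804])] yaw 0.11292280260403312
clock 0.1 pos [ 0.2122 -0.5873  0.238 ] shift [ 0.5762 -0.3963 -0.0614] turn [-0.0016  0.0003  0.234 ] F [ 0.3 -0.  -0.1] open 0.997
```

>>> servo_tool --translation '[[0,0,-0.03],[0,0,-0.031],[0.04,-0.026,0],[0.04,-0.026,0],[0.04,-0.026,0],[0.04,-0.026,0],[0.04,-0.026,0],[0.04,-0.026,0],[0.04,-0.026,0],[0.04,-0.026,0]]' --turn '[[0,0,0],[0,0,0],[0,0,0],[0,0,0],[0,0,0],[0,0,0],[0,0,0],[0,0,0],[0,0,0],[0,0,0]]' --grip 0

```text
clock: 1.35
tool_pos: [0.4432, -0.282, 0.2995]
eef_rot: [0.985, 0.173, -0.0, -0.0]
contact_force: [0.6, -1.1, 0.7]
opening: 0.009
finger_force: 0.0
```

>>> servo_tool --translation '[[0.04,-0.026,0],[0.04,-0.026,0],[0.04,-0.026,0],[0.04,-0.026,0],[0.04,-0.026,0],[0.04,-0.026,0],[0,0,0],[0,0,0],[0,0,0]]' --turn '[[0,0,0],[0,0,0],[0,0,0],[0,0,0],[0,0,0],[0,0,0],[0,0,0.117],[0,0,0.117],[0,0,0]]'

```text
clock: 2.48
tool_pos: [0.6151, -0.055, 0.2993]
eef_rot: [0.998, 0.057, -0.001, 0.0]
contact_force: [-0.5, 0.3, 0.3]
opening: 0.007
finger_force: 0.0
```

```bash
python3 - <<'E'
from h import *
go(hop([34,-22.5,183]),YAW)
E
```

```text
clock 2.475 pos [ 0.6151 -0.055   0.2993] shift [ 0.0085 -0.013   0.1162] turn [0.0003 0.0011 0.0013] F [-0.5  0.3  0.3] open 0.007
```

>>> servo_tool --translation '[[0.0085,-0.013,0],[0,0,0.04],[0,0,0.04],[0,0,0.02],[0,0,0.015],[0,0,0.01],[0,0,0]]' --turn '[[0,0,0],[0,0,0],[0,0,0],[0,0,0],[0,0,0],[0,0,0],[0,0,0]]'

```text
clock: 3.35
tool_pos: [0.6224, -0.041, 0.1744]
eef_rot: [0.998, 0.057, -0.0, -0.0]
contact_force: [-0.5, -0.2, 0.0]
opening: 0.006
finger_force: 0.0
```

Already below the trough floor level (178 mm) without contact, so I am in the recess. Now press.

>>> servo_tool --translation '[[0,0,0.006],[0,0,0.004],[0,0,0.0045],[0,0,0],[0,0,0],[0,0,0],[0,0,0],[0,0,0],[0,0,0],[0,0,0]]' --turn '[[0,0,0],[0,0,0],[0,0,0],[0,0,0],[0,0,0],[0,0,0],[0,0,0],[0,0,0],[0,0,0],[0,0,0]]'

```text
clock: 4.6
tool_pos: [0.6225, -0.0412, 0.1603]
eef_rot: [0.998, 0.056, 0.0, 0.0]
contact_force: [2.9, 0.2, 3.0]
opening: 0.007
finger_force: 1.7
```

```bash
python3 - <<'E'
from h import *
s=snap('top'); save('top1.png',s['img']); H=tohop(cloud(s))
h=H.reshape(-1,3); a=h[(h[:,0]<-8)&(h[:,0]>-120)&(abs(h[:,1])<45)&(h[:,2]>150)]
print(len(a), a.mean(0) if len(a) else 0)
if len(a): print('bar',np.median(a[a[:,2]>a[:,2].max()-12],0),a.max(0),a.min(0))
E
```

```text
2507 [-72.56274354 -14.43670702 665.92825898]
bar [-116.39329184   -5.02601489  721.76853714] [ -8.07564694  21.3033171  729.58044917] [-119.95996118  -44.99092983  548.92843852]
```

```bash
python3 - <<'E'
from h import *
for n in ['top','scene']:
    s=snap(n); h=tohop(cloud(s)).reshape(-1,3); a=h[(h[:,0]<-8)&(h[:,0]>-110)&(abs(h[:,1])<57)&(h[:,2]>150)&(h[:,2]<215)]
    print(n,len(a), np.median(a,0) if len(a) else 0)
E
```

```text
top 0 0
scene 2 [-52.83859864 -36.97945994 199.08802397]
```

>>> servo_tool --translation '[[0,0,-0.02],[0,0,-0.04],[0,0,-0.05],[0,0,-0.04],[0.06,0,0],[0.06,0,0],[0,0,0]]' --turn '[[0,0,0],[0,0,0],[0,0,0],[0,0,0],[0,0,0],[0,0,0],[0,0,0]]'

```text
clock: 5.62
tool_pos: [0.7425, -0.0264, 0.3052]
eef_rot: [0.998, 0.057, -0.003, -0.001]
contact_force: [-0.3, -0.4, -0.6]
opening: 0.005
finger_force: 0.0
```

```bash
python3 - <<'E'
from h import *
for n in ['top','scene','wrist']:
    s=snap(n); h=tohop(cloud(s)).reshape(-1,3); a=h[(h[:,0]<-8)&(h[:,0]>-110)&(abs(h[:,1])<55)&(h[:,2]>190)&(h[:,2]<215)]
    print(n,len(a), np.median(a,0) if len(a) else 0)
save('wr1.png',s['img'])
st=r.get_state(); print(st['tool_pos'],st['q'].round(2))
E
```

```text
top 0 0
scene 117 [-49.42179187 -12.4996421  198.57365917]
wrist 0 0
[ 0.73952709 -0.02812164  0.30886981] [ 0.02  0.82 -0.12  1.04  0.09  1.29 -1.54]
```

View pics/wr1.png

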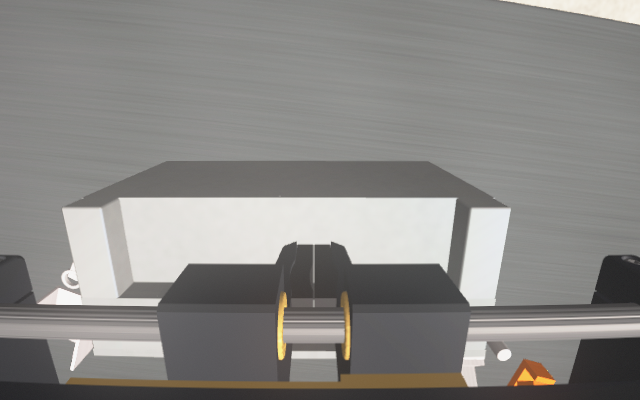

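>>> servo_tool --translation '[[-0.05,-0.0055,0],[-0.05,-0.0055,0],[-0.05,-0.0055,0],[-0.055,-0.006,0]]' --turn '[[0,0,0],[0,0,0],[0,0,0],[0,0,0]]' --grip 0.38

```text
clock: 6.28
tool_pos: [0.5314, -0.0291, 0.311]
eef_rot: [0.998, 0.056, -0.0, 0.0]
contact_force: [0.4, -0.5, -0.6]
opening: 0.379
finger_force: 0.0
```

>>> servo_tool --translation '[[0,0,0],[0,0,0],[0,0,0],[0,0,0],[0,0,0],[0,0,0],[0,0,0],[0,0,0],[0,0,0],[0,0,0]]' --turn '[[0,0,0.1746],[0,0,0.1746],[0,0,0.1746],[0,0,0.1746],[0,0,0.1746],[0,0,0.1746],[0,0,0.1746],[0,0,0.1746],[0,0,0.1746],[0,0,0]]'

```text
clock: 7.52
tool_pos: [0.5335, -0.0291, 0.3108]
eef_rot: [0.745, -0.667, 0.0, 0.001]
contact_force: [-0.0, 0.1, 0.4]
opening: 0.38
finger_force: 0.0
```

```bash
python3 - <<'E'
from h import *
go(hop([-51,0,182]),YAW-np.pi/2)
for n in ['scene','wrist']:
    s=snap(n); h=tohop(cloud(s)).reshape(-1,3); a=h[(h[:,0]<-8)&(h[:,0]>-110)&(abs(h[:,1])<55)&(h[:,2]>190)&(h[:,2]<215)]
    print(n,len(a), np.median(a,0) if len(a) else 0)
print(r.get_state()['q'].round(2)); save('wr2.png',s['img'])
E
```

```text
clock 7.525 pos [ 0.5335 -0.0291  0.3108] shift [-0.0008 -0.0016  0.1288] turn [ 0.001  -0.0019 -0.0018] F [-0.   0.1  0.4] open 0.38
scene 141 [-49.44283749  -1.59953081 199.30371034]
wrist 1723 [-51.64562171  -5.82122352 200.07733794]
[-0.41  0.55  0.63  1.77 -0.39  0.95 -2.65]
```

View pics/wr2.png

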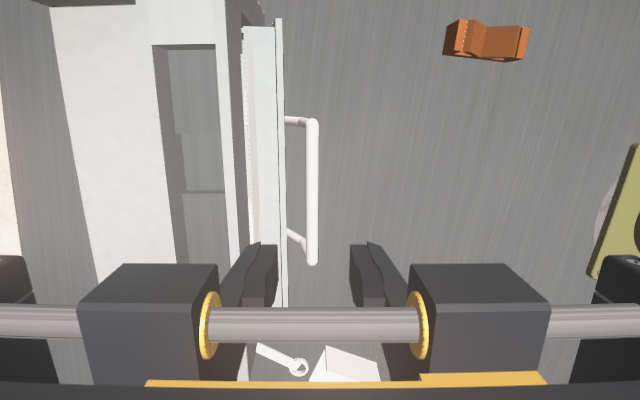

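>>> servo_tool --translation '[[0,0,0],[0,0,0],[0,0,0],[0,0,0],[0,0,0],[0,0,0],[0,0,0],[0,0,0],[0,0,0]]' --turn '[[0,0,-0.1745],[0,0,-0.1745],[0,0,-0.1745],[0,0,-0.1745],[0,0,-0.1745],[0,0,-0.1745],[0,0,-0.1745],[0,0,-0.1745],[0,0,-0.1745]]'

```text
clock: 8.75
tool_pos: [0.5348, -0.0281, 0.3109]
eef_rot: [0.998, 0.06, 0.001, -0.001]
contact_force: [-0.2, -0.3, -0.8]
opening: 0.382
finger_force: 0.0
```

>>> servo_tool --translation '[[0,0,0],[0,0,0],[0,0,0],[0,0,0],[0,0,0],[0,0,0],[0,0,0],[0,0,0],[0,0,0],[0,0,0]]' --turn '[[0,0,-0.1745],[0,0,-0.1745],[0,0,-0.1745],[0,0,-0.1745],[0,0,-0.1745],[0,0,-0.1745],[0,0,-0.1745],[0,0,-0.1745],[0,0,-0.1745],[0,0,0]]'

```text
clock: 10.0
tool_pos: [0.5351, -0.0284, 0.3112]
eef_rot: [0.667, 0.746, 0.001, 0.0]
contact_force: [0.9, 0.4, 0.4]
opening: 0.381
finger_force: 0.0
```

```bash
python3 - <<'E'
from h import *
go(hop([-50.5,0,182]),YAW+np.pi/2)
print(r.get_state()['q'].round(2))
E
```

```text
clock 10.0 pos [ 0.5351 -0.0284  0.3112] shift [-1.000e-04  1.000e-04  1.292e-01] turn [ 0.0023 -0.0012 -0.0011] F [0.9 0.4 0.4] open 0.381
[ 0.16  0.49 -0.3   1.74  0.17  0.94 -0.1 ]
```

>>> servo_tool --translation '[[0,0,0.04],[0,0,0.04],[0,0,0.03],[0,0,0.019],[0,0,0]]' --turn '[[0,0,0],[0,0,0],[0,0,0],[0,0,0],[0,0,0]]'

```text
clock: 10.62
tool_pos: [0.5345, -0.0282, 0.1807]
eef_rot: [0.667, 0.745, -0.0, -0.001]
contact_force: [0.2, 0.5, -0.5]
opening: 0.377
finger_force: 0.0
```

>>> servo_tool --translation '[[0,0,0],[0,0,0],[0,0,0],[0,0,0]]' --turn '[[0,0,0],[0,0,0],[0,0,0],[0,0,0]]' --grip 0 --grip_force 12

```text
clock: 11.12
tool_pos: [0.5355, -0.0285, 0.182]
eef_rot: [0.667, 0.745, 0.0, 0.0]
contact_force: [-1.6, 0.1, 5.9]
opening: 0.105
finger_force: 12.0
```

>>> servo_tool --translation '[[0,-0.009,0.003],[0,-0.009,0.0036],[0,-0.0086,0.004],[0,-0.0085,0.0044],[0,-0.0081,0.005],[0,-0.0081,0.0051],[0,-0.0076,0.0057],[0,-0.0076,0.0059],[0,-0.007,0.0064],[0,-0.0069,0.0067]]' --turn '[[0,0,0],[0,0,0],[0,0,0],[0,0,0],[0,0,0],[0,0,0],[0,0,0],[0,0,0],[0,0,0],[0,0,0]]'

```text
clock: 12.38
tool_pos: [0.4551, -0.0375, 0.1309]
eef_rot: [0.667, 0.745, 0.0, 0.0]
contact_force: [2.8, -0.3, -2.1]
opening: 0.109
finger_force: 12.0
```

```bash
python3 - <<'E'
from h import *
st=r.get_state(); print(st['contact_force'].round(1),st['opening'],tohop(st['tool_pos'][None]).round(1))
s=snap('top'); h=tohop(cloud(s)).reshape(-1,3)
a=h[(h[:,0]<-60)&(h[:,0]>-190)&(abs(h[:,1])>30)&(abs(h[:,1])<53)&(h[:,2]>100)&(h[:,2]<190)]; print(len(a),np.median(a,0) if len(a) else '')
E
```

```text
[ 2.8 -0.3 -2.1] 0.10911089256264515 [[-131.4   -0.   130.9]]
0
```

Still gripped, so the bin is at about 0.7 rad. Release with a moderate opening, let it sink, and rise.

>>> servo_tool --translation '[[0,0,0],[0,0,0],[0,0,-0.03],[0,0,-0.04],[0,0,-0.05],[0,0,-0.05],[0,-0.05,0],[0,-0.05,0]]' --turn '[[0,0,0],[0,0,0],[0,0,0],[0,0,0],[0,0,0],[0,0,0],[0,0,0],[0,0,0]]' --grip 0.34

```text
clock: 13.42
tool_pos: [0.3554, -0.0486, 0.3022]
eef_rot: [0.667, 0.745, 0.001, 0.001]
contact_force: [-0.2, -0.2, -0.2]
opening: 0.341
finger_force: 0.0
```

>>> servo_tool --translation '[[0.05,0,0],[0.05,0,0],[0.05,0,0],[0.05,0,0],[0.05,0,0],[0,0,0],[0,0,0]]' --turn '[[0,0,0],[0,0,0],[0,0,0],[0,0,0],[0,0,0],[0,0,0],[0,0,0]]'

```text
clock: 14.3
tool_pos: [0.3281, 0.1991, 0.3014]
eef_rot: [0.667, 0.745, -0.0, 0.0]
contact_force: [-0.0, 0.8, 0.2]
opening: 0.334
finger_force: 0.0
```

```bash
python3 - <<'E'
from h import *
print(r.get_state()['q'].round(2))
s=snap('top'); save('top2.png',cv2.resize(s['img'],None,fx=1.25,fy=1.25))
E
```

```text
[-0.34  0.3  -0.43  2.13  0.18  0.74 -0.78]
```

View pics/top2.png

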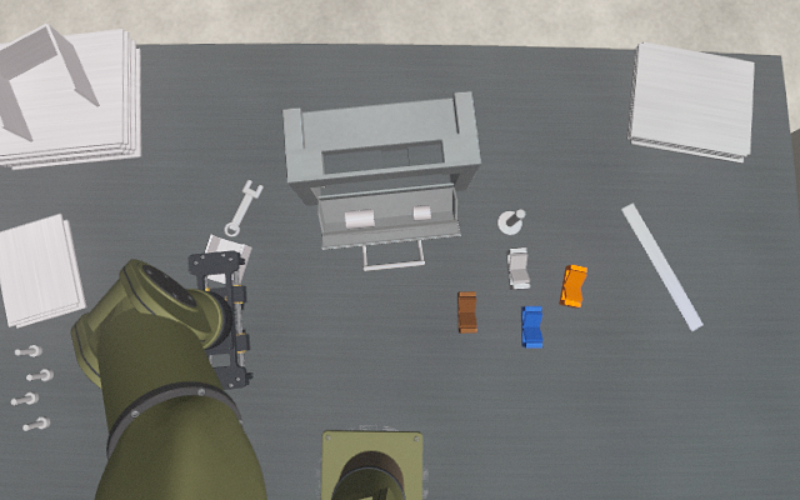

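The bin is fully out. The boss is at about (360,219) on the left and the stub at about (422,213) on the right. I locate both from depth.

```bash
python3 - <<'E'
from h import *
s=snap('top'); H=tohop(cloud(s)); I=s['img'].astype(int)
v,u=np.mgrid[0:400,0:640]
for n,(a,b,c,d) in dict(boss=(270,306,163,186),stub=(326,350,160,180)).items():
    m=(u>=a)&(u<b)&(v>=c)&(v<d)&(I.min(-1)>175)
    h=H[m]; h=h[~np.isnan(h).any(1)]; print(n,len(h),'min',h.min(0).round(1),'max',h.max(0).round(1),'y pct',np.percentile(h[:,1],[3,97]).round(1))
    top=h[h[:,2]>np.percentile(h[:,2],85)]; print(' top',top.mean(0).round(1))
    # circle fit in x-z, known radius
    from scipy.optimize import least_squares
    R=18 if n=='boss' else 15
    f=least_squares(lambda p:np.hypot(h[:,0]-p[0],h[:,2]-p[1])-R,[h[:,0].mean(),h[:,2].max()-R],loss='soft_l1'); print(' centre x,z',f.x.round(1),f.cost)
    i=h[abs(h[:,1]-h[:,1].mean())<15]; print(' slope',np.polyfit(i[:,1],i[:,0],1).round(3))
b=H[(u>280)&(u<345)&(v>190)&(v<220)&(H[...,2]>90)]; print('bar',np.median(b[b[:,0]<b[:,0].min()+12],0),len(b))
go(hop([-52,33,300]),YAW)
E
```

```text
boss 265 min [-67.8  29.8  59.7] max [-38.9  89.  105.5] y pct [31.3 84.4]
 top [-51.3  60.1 104. ]
 centre x,z [-51.2  84.4] 194.818545723232
 slope [ 3.8000e-02 -5.6217e+01]
stub 124 min [-64.3 -86.1  63.2] max [-40.9 -50.3  98.5] y pct [-82.1 -50.9]
 top [-52.5 -64.2  97.4]
 centre x,z [-50.4  80.3] 109.20730215442342
 slope [  0.078 -48.429]
bar [-154.9140113     1.00281656  122.11819872] 532
clock 14.4 pos [0.3284 0.1983 0.3014] shift [-0.2148  0.1795  0.0016] turn [7.000e-04 1.200e-03 1.567e+00] F [-0.8 -0.1 -0.6] open 0.339
```

>>> servo_tool --translation '[[0,0,0],[0,0,0],[0,0,0],[0,0,0],[0,0,0],[0,0,0],[0,0,0],[0,0,0],[0,0,0],[0,0,0]]' --turn '[[0,0,-0.1745],[0,0,-0.1745],[0,0,-0.1745],[0,0,-0.1745],[0,0,-0.1745],[0,0,-0.1745],[0,0,-0.1745],[0,0,-0.1745],[0,0,-0.1745],[0,0,0]]' --grip 1

```text
clock: 15.65
tool_pos: [0.3286, 0.1984, 0.3013]
eef_rot: [-0.053, 0.999, -0.0, -0.0]
contact_force: [-0.1, 0.3, 0.4]
opening: 1.003
finger_force: 0.0
```

```bash
python3 - <<'E'
from h import *
go(hop([-50.5,58,160]),YAW+np.pi)
print(r.get_state()['q'].round(2))
E
```

```text
clock 15.65 pos [0.3286 0.1984 0.3013] shift [-0.1812 -0.1894  0.1413] turn [-0.0007 -0.0004 -0.0062] F [-0.1  0.3  0.4] open 1.003
[-0.04  0.37 -0.86  2.12  0.39  0.81  0.54]
```

>>> servo_tool --translation '[[-0.03,-0.032,0],[-0.03,-0.032,0],[-0.03,-0.032,0],[-0.03,-0.032,0],[-0.03,-0.031,0],[-0.031,-0.03,0],[0,0,0.05],[0,0,0.05],[0,0,0.04],[0,0,0]]' --turn '[[0,0,-0.006],[0,0,0],[0,0,0],[0,0,0],[0,0,0],[0,0,0],[0,0,0],[0,0,0],[0,0,0],[0,0,0]]'

```text
clock: 16.9
tool_pos: [0.5279, 0.0316, 0.1592]
eef_rot: [-0.057, 0.998, -0.001, -0.003]
contact_force: [0.6, 0.3, 0.4]
opening: 1.0
finger_force: 0.0
```

```bash
python3 - <<'E'
from h import *
go(hop([-50.5,58,73]),YAW+np.pi)
print(r.get_state()['q'].round(2))
s=snap('wrist'); save('wr3.png',s['img'])
E
```

```text
clock 16.9 pos [0.5279 0.0316 0.1592] shift [-0.0013 -0.0023  0.0862] turn [-0.0015 -0.0063  0.0011] F [0.6 0.3 0.4] open 1.0
[ 0.24  0.75 -0.65  1.91  0.68  0.71  0.87]
```

View pics/wr3.png

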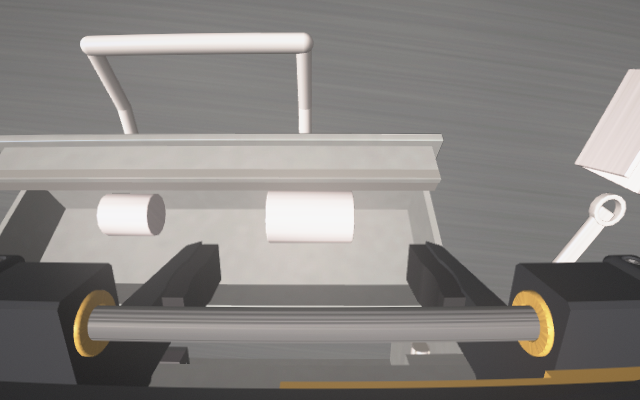

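The boss spans columns 266–354, centred between the fingers (220–407), and the stub at column 130 is clear. Descend.

>>> servo_tool --translation '[[-0.001,-0.002,0.03],[0,0,0.03],[0,0,0.016],[0,0,0.01],[0,0,0]]' --turn '[[0,0,0],[0,0,0],[0,0,0],[0,0,0],[0,0,0]]'

```text
clock: 17.58
tool_pos: [0.5315, 0.0313, 0.0758]
eef_rot: [-0.058, 0.998, -0.0, 0.0]
contact_force: [-0.6, -0.8, 0.3]
opening: 1.001
finger_force: 0.0
```

>>> servo_tool --translation '[[0,0,0],[0,0,0],[0,0,0],[0,0,0]]' --turn '[[0,0,0],[0,0,0],[0,0,0],[0,0,0]]' --grip 0.3 --grip_force 25

```text
clock: 18.08
tool_pos: [0.5315, 0.0308, 0.0757]
eef_rot: [-0.058, 0.998, -0.0, 0.0]
contact_force: [1.1, -1.9, 3.0]
opening: 0.633
finger_force: 25.0
```

```bash
python3 - <<'E'
from h import *
st=r.get_state(); print(tohop(st['tool_pos'][None]).round(1),st['contact_force'].round(1),st['opening']*88,st['finger_force'])
E
```

```text
[[-47.8  59.2  75.7]] [ 1.1 -1.9  3. ] 55.662113329489465 24.99341801740229
```

>>> servo_tool --translation '[[0,0,-0.02],[0,0,-0.04],[0,0,-0.05],[0,0,-0.04],[0,0,0]]' --turn '[[0,0,0],[0,0,0],[0,0,0],[0,0,0],[0,0,0]]'

```text
clock: 18.7
tool_pos: [0.5327, 0.032, 0.2279]
eef_rot: [-0.058, 0.998, 0.0, 0.003]
contact_force: [0.7, 1.2, -2.5]
opening: 0.635
finger_force: 25.0
```

```bash
python3 - <<'E'
from h import *
from scipy.spatial.transform import Rotation as R
s=snap('wrist'); W=cloud(s); st=r.get_state()
T=R.from_quat(st['eef_rot']).inv().apply((W-st['tool_pos']).reshape(-1,3)).reshape(W.shape)*1000
m=(abs(T[...,1])<24)&(abs(T[...,0])<35)&(T[...,2]>-40)&(T[...,2]<25)
h=T[m]; print(len(h),h.min(0).round(1),h.max(0).round(1))
from scipy.optimize import least_squares
f=least_squares(lambda p:np.hypot(h[:,0]-p[0]-p[2]*h[:,1],h[:,2]-p[1]-p[3]*h[:,1])-18,[3,-8,0,0],loss='soft_l1'); print(f.x,f.cost)
go([0.4375,-0.300,0.2],np.pi+np.radians(4.69))
print(st['q'].round(2))
E
```

```text
9327 [-10.9 -24.  -28.8] [18.5 24.  -4.4]
[-1.71298872e-02 -8.99128698e+00 -2.48347396e-03 -2.97773189e-03] 1206.6306831746651
clock 18.75 pos [0.5314 0.0312 0.226 ] shift [ 0.132  -0.318   0.0258] turn [-0.0003  0.0017  0.0351] F [-0.1 -0.5 -2.9] open 0.631
[ 0.29  0.67 -0.73  1.84  0.58  0.85  0.96]
```

>>> servo_tool --translation '[[0.0165,-0.0397,0],[0.0165,-0.0397,0],[0.0165,-0.0397,0],[0.0165,-0.0397,0],[0.0165,-0.0398,0],[0.0165,-0.0398,0],[0.0165,-0.0398,0],[0.0165,-0.0398,0],[0,0,0],[0,0,0]]' --turn '[[0,0,0],[0,0,0],[0,0,0],[0,0,0],[0,0,0],[0,0,0],[0,0,0],[0,0,0],[0,0,0.035],[0,0,0]]'

```text
clock: 20.0
tool_pos: [0.4367, -0.299, 0.2241]
eef_rot: [-0.041, 0.999, 0.001, -0.001]
contact_force: [-0.4, 0.8, -1.3]
opening: 0.632
finger_force: 25.0
```

```bash
python3 - <<'E'
from h import *
s=snap('wrist'); W=cloud(s); z=W[...,2]; save('wr4.png',s['img'])
m=(z>0.012)&(z<0.06)&(abs(W[...,0]-.4375)<.06)&(abs(W[...,1]+.3)<.04)
R=cv2.minAreaRect((W[m][:,:2]*1000).astype(np.float32)); print(m.sum(),R)
go([0.4375,-0.300,0.037],np.pi+np.radians(4.69)); print(r.get_state()['q'].round(2))
E
```

```text
2883 ((439.45184326171875, -301.2102355957031), (83.79241943359375, 34.048152923583984), 4.551894187927246)
clock 20.05 pos [ 0.4372 -0.2985  0.2245] shift [-0.0004 -0.0019  0.1875] turn [ 0.0018 -0.0011  0.0028] F [ 1.   1.3 -0.9] open 0.634
[ 0.97  0.68 -0.76  1.85  0.6   0.86  1.56]
```

View pics/wr4.png

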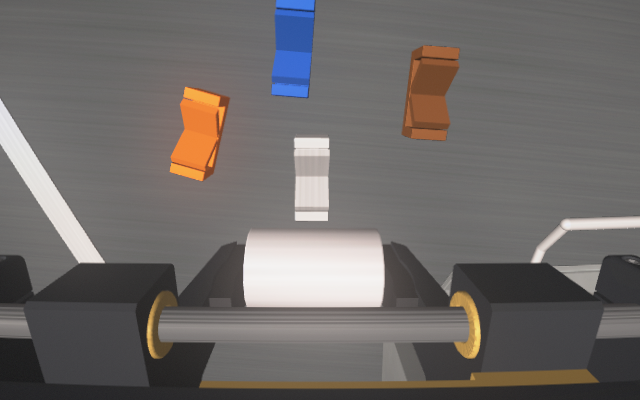

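The boss is held above the light V-block (columns 294–330), well centred. Lower it.

>>> servo_tool --translation '[[-0.0015,-0.002,0.02],[0,0,0.04],[0,0,0.04],[0,0,0.04],[0,0,0.02],[0,0,0.014],[0,0,0.006],[0,0,0]]' --turn '[[0,0,0.003],[0,0,0],[0,0,0],[0,0,0],[0,0,0],[0,0,0],[0,0,0],[0,0,0]]'

```text
clock: 21.05
tool_pos: [0.4394, -0.3016, 0.0456]
eef_rot: [-0.04, 0.999, -0.0, 0.0]
contact_force: [-0.6, -1.0, -1.3]
opening: 0.633
finger_force: 25.0
```

>>> servo_tool --translation '[[0,0,0.003],[0,0,0.002],[0,0,0]]' --turn '[[0,0,0],[0,0,0],[0,0,0]]'

```text
clock: 21.42
tool_pos: [0.439, -0.302, 0.0405]
eef_rot: [-0.04, 0.999, -0.0, 0.0]
contact_force: [-0.4, 0.5, -2.1]
opening: 0.632
finger_force: 25.0
```

>>> servo_tool --translation '[[0,0,0.002],[0,0,0.002],[0,0,0.001],[0,0,0]]' --turn '[[0,0,0],[0,0,0],[0,0,0],[0,0,0]]'

```text
clock: 21.92
tool_pos: [0.4402, -0.3018, 0.0358]
eef_rot: [-0.04, 0.999, -0.0, 0.001]
contact_force: [1.7, 1.0, 1.9]
opening: 0.636
finger_force: 25.0
```

>>> servo_tool --translation '[[0,0,0.001],[0,0,0]]' --turn '[[0,0,0],[0,0,0]]'

```text
clock: 22.18
tool_pos: [0.4407, -0.3018, 0.0352]
eef_rot: [-0.04, 0.999, -0.0, 0.002]
contact_force: [2.3, -0.3, 6.4]
opening: 0.636
finger_force: 25.0
```

>>> servo_tool --translation '[[0,0,0],[0,0,0],[0,0,0],[0,0,-0.01],[0,0,-0.03],[0,0,-0.05],[0,0,-0.05],[0,0,-0.05],[0,0,0]]' --turn '[[0,0,0],[0,0,0],[0,0,0],[0,0,0],[0,0,0],[0,0,0],[0,0,0],[0,0,0],[0,0,0]]' --grip 0.82

```text
clock: 23.3
tool_pos: [0.4411, -0.3023, 0.2285]
eef_rot: [-0.04, 0.999, -0.002, 0.003]
contact_force: [-0.3, 0.3, -0.0]
opening: 0.822
finger_force: 0.0
```

>>> servo_tool --translation '[[-0.05,0,0],[-0.05,0,0],[-0.05,0,0],[0,0,0],[0,0,0]]' --turn '[[0,0,0],[0,0,0],[0,0,0],[0,0,0],[0,0,0]]'

```text
clock: 23.92
tool_pos: [0.5869, -0.29, 0.2233]
eef_rot: [-0.04, 0.999, 0.0, -0.002]
contact_force: [-1.1, -0.0, -1.0]
opening: 0.819
finger_force: 0.0
```

```bash
python3 - <<'E'
from h import *
from scipy.optimize import least_squares
print(r.get_state()['q'].round(2),r.get_state()['contact_force'].round(1))
for n in ['top','scene','wrist']:
    s=snap(n); save(n+'9.png',s['img']); W=cloud(s)
    a=np.radians(4.6); d=W-np.array([.4385,-.3006,0]); B=np.stack([d[...,0]*np.cos(a)+d[...,1]*np.sin(a),-d[...,0]*np.sin(a)+d[...,1]*np.cos(a),d[...,2]],-1)*1000
    m=(abs(B[...,0])<20)&(abs(B[...,1])<40)&(B[...,2]>45)&(B[...,2]<75); h=B[m]
    if len(h)<20: print(n,'few'); continue
    f=least_squares(lambda p:np.hypot(h[:,0]-p[0]-p[2]*h[:,1],h[:,2]-p[1])-18,[0,43,0],loss='soft_l1')
    print(n,len(h),f.x.round(3),'y',h[:,1].min().round(1),h[:,1].max().round(1))
E
```

```text
[ 0.75  0.83 -0.73  1.46  0.59  1.08  1.55] [-1.1 -0.  -1. ]
top 306 [-8.4800e-01  4.3268e+01 -7.0000e-03] y -28.3 26.8
scene 197 [-3.4600e-01  4.1998e+01 -2.3000e-02] y -30.2 26.6
wrist 2249 [ 1.087e+00  4.204e+01 -1.000e-03] y -30.8 25.4
```

View pics/scene9.png

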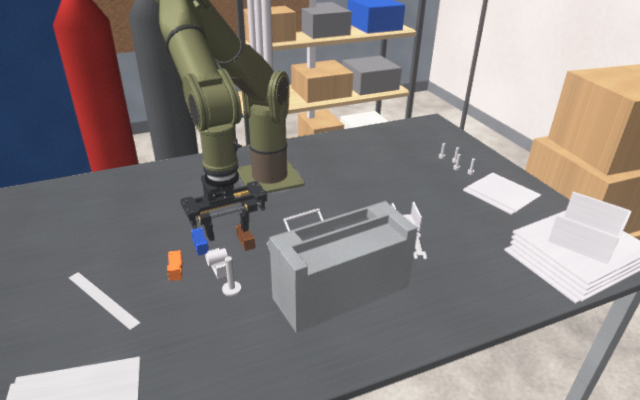

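The boss lies in the V-block at (217,258). The post (231,285), bracket and wrench are where they were, and the bin is still out. Handing in.

```bash
python3 -c "
from plant import r
print(r.finish_job())"
```

```text
the job is handed in; nothing more can be done
None
```

I pressed the catch, tilted the bin fully out and laid the boss in the V-block groove, then handed the job in at about 24 s. By camera the boss is within about 3 mm of centre, the stub was in the bin once it was out, and the bracket, post and wrench look unmoved; the hand-in returned no verdict.

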